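# Clamp a jam jar in the pump-trigger jar clamp and hold it

### The job

Stand the small jam jar upright on the base of the jar clamp, between its two jaws, and let go of it. Then squeeze and release the clamp's trigger, stroke after stroke, until the sprung jaw presses the jar against the fixed jaw with its spring pushed in about half way, never to its stop (that would crack the glass); move the jaw only with the trigger, never by pushing jaw or bar by hand. Finish while still holding the trigger squeezed, because the clamp has no lock of its own, and leave the other things where they are.

Things in the scene. Friction and masses are not known exactly. Their poses are not given: they have to be found in the camera images.
- jar: Small round glass jam jar with dark filling and a screw lid, 54 mm diameter, 78 mm tall, about 0.28 kg, loose on the worktop to the left of the clamp. Origin: centre of its underside; z up.
- clamp: Jar clamp, fixed to the worktop; base plate 100 mm (x) by 275 mm (y), 10 mm thick. Origin: on the worktop under the middle of the jar space; z up, y along the bar, from grip end (-y) to fixed jaw (+y). Fixed jaw: upright plate 64 mm wide, face at y = +48 mm, top at z = 72 mm. Jar space open to +x and -x. Grey housing y = -86 to -162 mm, 84 mm high; bar tail reaches y = -234 mm, z = 45 mm.
- clamp_seat (a point): Middle of the jar space on top of the base plate (clamp frame 0, 0, 10 mm): axes as the clamp's.
- clamp_squeeze (a point): Where to squeeze (clamp frame 0, -128, 147 mm; axes as the clamp's, fingers close along y): middle of the outer faces of trigger and fixed grip at the end of a stroke, 63 mm above the housing. The fixed grip is an upright black post 26 mm wide, y = -133 to -147 mm, top at z = 175 mm, as the trigger's. A TCP here lets fingers open 80 mm or more pass on both sides.
- clamp_trigger (a joint): Trigger: 0 = released, 0.26 rad = fully squeezed; grows as the lever's top nears the fixed grip (-y). Outer face at squeeze height: clamp y = -91 mm released, -109 mm squeezed (56, 38 mm over trigger and grip). A spring returns it: 3 to 6 N, about 15 N with the jar clamped. A stroke drives the bar forward 10 mm (14 at most; teeth 5 mm apart); let it go right back between strokes.
- clamp_ram (a joint): Toothed bar with the moving jaw: travel toward the fixed jaw in m, 0 = fully back, at most 0.062. Starts at 0 to 0.018. It stays where the trigger left it while unloaded (3 N friction), but springs back under load when the trigger is let go.
- clamp_pad (a joint): How far the moving jaw's spring is pushed in, in m: 0 = free, 0.008 = at its stop. 2 N per mm. One whole stroke too many reaches the stop.
- clamp_rod: The toothed steel bar with its head plate and tail knob, moving with clamp_ram (frame as the clamp's, shifted along y by the travel). Not to be pushed by hand.
- clamp_jaw: The moving jaw pad, an upright plate 56 mm wide, z = 20 to 66 mm, with a rubber face. It rides sprung (8 mm of travel) before the bar's head plate; the body's frame is the clamp's shifted along y by clamp_ram minus clamp_pad.
- clamp_jaw_face (a point): Middle of the moving jaw's rubber face, 43 mm above the worktop; at clamp y = -48 mm plus clamp_ram minus clamp_pad.
- clamp_lever: The trigger's lever, upright, black, 22 mm wide, 10 mm thick, 97 mm long above its pin, standing on the jar side (+y) of the fixed grip. Origin on the pin (clamp frame y = -105, z = 78 mm); axes as the clamp's while released, when the lever leans 0.13 rad to +y.
- tape_roll: Roll of beige tape lying flat, 100 mm across, 25 mm high; bystander.
- spare_lid: Loose jar lid, 63 mm across, 13 mm high; bystander.
- pepper: Spice shaker, 44 mm diameter, 90 mm tall; bystander.
- lemon: Lemon, 78 by 55 by 56 mm; bystander.
- tea: Tea box, 68 by 131 by 107 mm; bystander.
Mind the look-alikes: they are no part of the job. Leave any orange or purple look-alike of the jar alone.

How it is judged:
By the outcome, as a careful person would: the job done as asked, in the order asked, and still so for the second after the job is handed in, while the arm keeps its last pose, push and grip.
It also fails if it takes over 42 s, if anything falls off the work surface, if the arm or the gripper's body presses on something with over 40 N, if the wrist force passes 120 N, or if a joint passes its speed limit or range.

### The arm

A 6-joint arm with a two-finger parallel gripper is mounted at the origin on a cart in front of the work surface, level with it; the furniture and walls round the work are solid. World frame = base frame: x ahead of the robot, y to its left, z up, the work surface at z = 0. Lengths are in m, angles in rad, forces in N, time in s.
With the tool pointing down it reaches from about 0.35 to 0.775 m from the base axis. Payload 5.5 kg.
Tool frame: the origin (TCP) lies between the finger pads, 19 mm behind the fingertips; this is the grasp point; z points along the fingers, y is the direction in which the jaws open and shut (so a half turn about z gives the same grasp; the last joint's range is limited). The gripper opens to 85 mm and grips with 20 to 120 N. Pads are 22 mm wide; open, the fingers measure 114 mm over their backs; the gripper's body (76 mm by 85 mm) begins 54 mm behind the grasp point. The pads swing forward as they close: fully open they stand 13 mm farther back than shut.
Start: joints at [1.08, 0.313, 0.046, 1.304, 0, 1.431], TCP at [0.198, 0.54, 0.25] pointing down, gripper open.
Joint ranges: [-2.76, 2.76], [-0.86, 1.69], [-1.03, 1.26], [-2.2, 2.34], [-1.47, 1.5], [-3.14, 3.14]. Speed limits (rad/s): [2.57, 2.57, 3.14, 3.14, 3.14, 3.14].

### API

Orientations are given as a unit quaternion [w, x, y, z].
In Python, from workcell import env gives the robot as it stands. The module is installed in compiled form; this text tells all that it offers.
- The arm moves only by the tool play_rows, never from a script. Its argument "steps" is a list of rows, each an object with "claw": the closure in counts, from 0 (fully open) to 255 (shut); "dp": the shift along the tool's x, y, z in m, a list of three; "angular": the turn, a rotation vector about the tool's x, y, z in degrees, a list of three. In form: [{"claw": claw, "dp": [dx, dy, dz], "angular": [wx, wy, wz]}, ...]. A call has exactly 8 rows; each row shifts and turns the commanded pose from where the row before left it, along the tool's axes as they then stand; what a row does not reach is not made up. A row lasts 1/12 s, in which the tool goes at most 41.7 mm and 7.16 degrees, less where a joint would pass 70% of its speed; a pose out of reach is approached as far as the arm can. A call is refused whole if a number of a shift passes 0.0417 or a number of a turn 7.16, either way. A call with a gripper value outside its range is refused whole. The fingers move at their own pace and stop on an object; "force" is the grip in N (left out, the last holds). Time passes only in rows, so rows that do not move let the fingers close, or fill a call up. It gives the time, the measured TCP pose, the force and the opening at its end, in the units of the state.
- env.get_state(): the state, without advancing time (a new reading comes with each control period).
- env.read_camera(name): name is "scene" or "top"; returns (picture, depth): 400x640x3 uint8, red, green, blue; 400x640 float32, m along the optical axis (not along the pixel's ray), 0 where there is no reading.
- env.calibration(name): a dict with "fx", "fy", "cx", "cy" (pixels), "world_from_camera" (4x4, takes a point from camera to world coordinates). Camera axes: x right, y down, z forward; pixel columns grow to the right and rows downward; lengths in m; the calibration is good to about 2 mm. A picture is of the moment at which its call begins. calibration takes no time and is no camera call.
- env.hand_in(): hands the job in, once; it reports no verdict.
The state is a dict: "clock": time; "joint_pos": joint angles; "qvel": joint speeds; "tau": joint torques, N m; "tcp_pos": TCP position; "orientation": TCP orientation; "wrist_force": force on the tool from outside, world axes, zero at the start; "ft_torque": the same for the moment, N m; "finger_gap": finger opening in m.
Only numpy, scipy, OpenCV 4.12 (cv2) and the standard library are available. Lean on these libraries where they do the work, as an engineer would, in place of code of your own. Each camera call takes 0.05 s, during which the arm holds its last target. There are 200 camera calls.

## Working session

There is one attempt and no reset: what is moved stays moved. The work goes in short steps, Python scripts to look and compute and a tool call to move; the robot and the scene stay as the last step left them, time stands still between calls to the robot, and variables do not carry over. Pictures are saved under pics/ and viewed, about 8 in all and at most 12, crops included, and the job is handed in when it is done.

Besides the shell and the picture viewer there is one more tool, called after ">>>" by a JSON object that holds its "op" and its "data", one argument or row to a line. play_rows: Moves the arm, as the interface text tells. Its arguments: {"type":"object","properties":{"steps":{"type":"array","items":{"type":"object","properties":{"claw":{"type":"number"},"dp":{"type":"array","items":{"type":"number"}},"angular":{"type":"array","items":{"type":"number"}}}}},"force":{"type":"number"}},"required":["steps"]}

```bash
mkdir -p pics
cat > h.py <<'E'
import numpy as np, cv2
from workcell import env
def cloud(name):
    p,d=env.read_camera(name); c=env.calibration(name)
    v,u=np.mgrid[0:400,0:640]
    P=np.stack([(u-c['cx'])/c['fx']*d,(v-c['cy'])/c['fy']*d,d],-1)
    T=np.array(c['world_from_camera']); W=P@T[:3,:3].T+T[:3,3]; W[d==0]=np.nan
    return p,W
E
python3 - <<'E'
from h import *
for n in ['scene','top']:
    p,W=cloud(n); np.save(n+'.npy',W); cv2.imwrite(f'pics/{n}0.png',p[:,:,::-1]); np.save(n+'p.npy',p)
    print(n,np.round(env.calibration(n)['world_from_camera'],3).tolist())
s=env.get_state(); print(s)
E
```

```text
scene [[0.549, -0.439, 0.711, -0.331], [-0.836, -0.286, 0.469, -0.599], [-0.002, -0.852, -0.524, 0.745], [0.0, 0.0, 0.0, 1.0]]
top [[0.41, -0.783, 0.469, -0.267], [-0.912, -0.351, 0.212, -0.41], [-0.001, -0.514, -0.858, 1.573], [0.0, 0.0, 0.0, 1.0]]
{'clock': 0.1, 'joint_pos': array([ 1.08039872e+00,  3.13921211e-01,  4.51029964e-02,  1.30355948e+00,
       -4.49906797e-07,  1.43117968e+00]), 'qvel': array([ 1.82233273e-05, -7.55410770e-04,  3.96136119e-03, -4.59023570e-05,
        2.20374153e-03,  1.30744742e-03]), 'tau': array([ 3.49752743e-03, -4.81723845e+01,  2.99244887e+01,  1.26970850e-02,
       -8.86876433e-05,  6.96909495e-06]), 'tcp_pos': array([0.19741449, 0.53961954, 0.24920457]), 'orientation': array([-2.44757699e-04,  1.74492582e-01,  9.84658171e-01, -7.51845280e-04]), 'wrist_force': array([-0.18284669, -0.56939037,  0.10448538]), 'ft_torque': array([0.02787661, 0.01349363, 0.0022099 ]), 'finger_gap': 0.0856193399905406}
```

View pics/scene0.png

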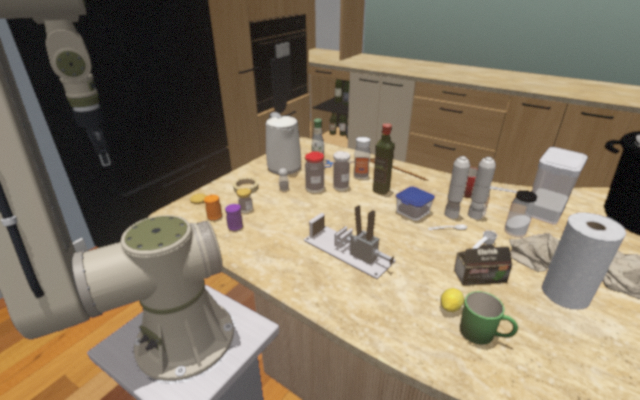

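View pics/top0.png

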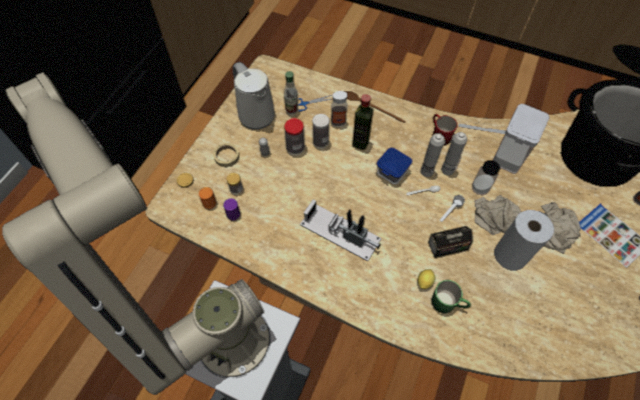

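The scene view shows an orange jar at (213,208), a purple one at (234,217) and a gold-lidded one at (245,200). The top view has them at (208,197), (232,209) and (234,183). The third fits, since the other two are excluded by colour. I'll confirm in a crop.

Run:
```python
from h import *
s=np.load('scenep.npy');t=np.load('topp.npy')
r=lambda im,y,x,h,w:cv2.resize(im[y:y+h,x:x+w],(400,300),interpolation=cv2.INTER_CUBIC)
c=np.vstack([np.hstack([r(s,170,185,75,100),r(t,155,175,75,100)]),np.hstack([r(s,200,300,75,100),r(t,190,290,75,100)])])
cv2.imwrite('pics/crop.png',c[:,:,::-1])
def ext(W,u0,u1,v0,v1,zmin):
    P=W[v0:v1,u0:u1].reshape(-1,3);P=P[np.isfinite(P[:,0])];return P[P[:,2]>zmin]
S=np.load('scene.npy');T=np.load('top.npy')
for n,W,b in [('jarS',S,(237,254,186,212)),('jarT',T,(225,243,172,195)),('orT',T,(198,217,187,209)),('purT',T,(222,241,199,220)),('puS',S,(225,243,204,232))]:
    P=ext(W,*b,0.015); print(n,len(P),P.min(0).round(3),P.max(0).round(3),np.median(P[P[:,2]>P[:,2].max()-.008],0).round(3))
# clamp cloud
for n,W,b in [('S',S,(300,398,200,276)),('T',T,(298,384,198,260))]:
    P=ext(W,*b,-.02)
    for lo,hi in [(-.01,.004),(.005,.016),(.04,.06),(.06,.076),(.076,.09),(.1,.19),(.155,.19)]:
        Q=P[(P[:,2]>lo)&(P[:,2]<hi)]
        if len(Q): print(n,lo,hi,len(Q),Q.min(0).round(3),Q.max(0).round(3),Q.mean(0).round(3))
    Q=P[(P[:,2]>.005)&(P[:,2]<.016)]
    print(cv2.minAreaRect((Q[:,:2]*1000).astype(np.float32)))
```

```text
jarS 352 [0.387 0.193 0.015] [0.609 0.375 0.081] [0.484 0.258 0.077]
jarT 265 [0.461 0.233 0.016] [0.513 0.288 0.086] [0.491 0.259 0.079]
orT 280 [0.368 0.294 0.015] [0.423 0.346 0.086] [0.395 0.321 0.08 ]
purT 273 [0.363 0.192 0.016] [0.416 0.244 0.085] [0.388 0.218 0.079]
puS 382 [0.364 0.19  0.015] [0.468 0.273 0.081] [0.39  0.219 0.078]
S -0.01 0.004 4393 [ 0.321 -0.328 -0.005] [0.847 0.137 0.004] [ 0.575 -0.105  0.   ]
S 0.005 0.016 1217 [ 0.421 -0.318  0.005] [ 0.773 -0.017  0.016] [ 0.468 -0.161  0.01 ]
S 0.04 0.06 496 [ 0.454 -0.31   0.04 ] [ 0.767 -0.025  0.06 ] [ 0.478 -0.186  0.05 ]
S 0.06 0.076 324 [ 0.453 -0.254  0.06 ] [ 0.529 -0.026  0.076] [ 0.481 -0.138  0.067]
S 0.076 0.09 205 [ 0.455 -0.253  0.076] [ 0.51  -0.175  0.09 ] [ 0.471 -0.22   0.083]
S 0.1 0.19 353 [ 0.462 -0.24   0.1  ] [ 0.494 -0.179  0.177] [ 0.475 -0.214  0.141]
S 0.155 0.19 120 [ 0.463 -0.239  0.155] [ 0.494 -0.179  0.177] [ 0.476 -0.213  0.167]
((547.3790893554688, -202.51461791992188), (271.4788513183594, 360.8541259765625), 56.34954071044922)
T -0.01 0.004 2853 [ 0.33  -0.335 -0.01 ] [0.679 0.038 0.004] [ 0.502 -0.151 -0.001]
T 0.005 0.016 1237 [ 0.334 -0.333  0.005] [0.671 0.007 0.016] [ 0.48  -0.158  0.009]
T 0.04 0.06 271 [ 0.451 -0.311  0.04 ] [ 0.53  -0.026  0.06 ] [ 0.476 -0.19   0.05 ]
T 0.06 0.076 224 [ 0.453 -0.309  0.06 ] [ 0.53  -0.027  0.076] [ 0.482 -0.133  0.068]
T 0.076 0.09 139 [ 0.454 -0.254  0.076] [ 0.526 -0.03   0.089] [ 0.473 -0.212  0.083]
T 0.1 0.19 165 [ 0.46  -0.24   0.101] [ 0.492 -0.181  0.181] [ 0.474 -0.212  0.146]
T 0.155 0.19 75 [ 0.46  -0.24   0.155] [ 0.492 -0.181  0.181] [ 0.476 -0.213  0.169]
((498.4562072753906, -158.33340454101562), (245.2215576171875, 309.0584411621094), 24.20445442199707)
```

View pics/crop.png

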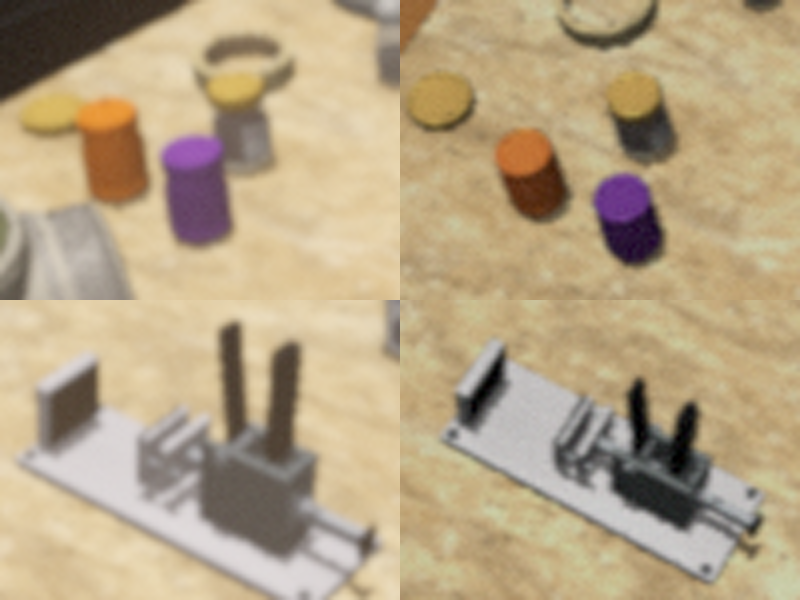

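Crop confirms: the gold-lid glass jar with dark filling is the target (scene (245,200), top (234,183)), standing upright. Purple and orange are to be left alone. Next I'll fit the clamp pose.

Run:
```python
from h import *
from scipy.optimize import least_squares
S=np.load('scene.npy');T=np.load('top.npy')
def loc(P,q):
    c,s=np.cos(q[2]),np.sin(q[2]); d=P[:,:2]-q[:2]
    return np.c_[c*d[:,0]+s*d[:,1],-s*d[:,0]+c*d[:,1],P[:,2]]
def box(L,lo,hi):
    c=(np.array(lo)+hi)/2;h=(np.array(hi)-lo)/2;d=np.abs(L-c)-h
    return np.linalg.norm(np.maximum(d,0),axis=1)+np.minimum(d.max(1),0)
pts=[]
for W in (S,T):
    P=W.reshape(-1,3);P=P[np.isfinite(P[:,0])]
    m=(P[:,0]>.36)&(P[:,0]<.6)&(P[:,1]>-.36)&(P[:,1]<.03)&(P[:,2]>.006)&(P[:,2]<.2); pts.append(P[m])
def res(q,P):
    L=loc(P,q);b=q[3]
    # base plate centre y unknown (b)
    ds=[box(L,[-.05,b-.1375,0],[.05,b+.1375,.01]),box(L,[-.032,.048,.01],[.032,.060,.072]),box(L,[-.013,-.147,.08],[.013,-.133,.175])]
    d=np.min(np.abs(ds),axis=0)
    return np.minimum(d,.02)
for n,P in zip('STB',pts+[np.vstack(pts)]):
    r=least_squares(res,[.48,-.07,0,-.08],args=(P,),loss='soft_l1',f_scale=.003,x_scale=[.01,.01,.05,.01],diff_step=1e-3)
    L=loc(P,r.x)
    print(n,len(P),r.x.round(4),r.cost)
    for nm,m in [('jaw',(L[:,1]>.03)&(L[:,2]>.025)),('grip',(L[:,1]<-.125)&(L[:,2]>.1)),('lever',(L[:,1]>-.12)&(L[:,2]>.1)),('mjaw',(L[:,1]>-.075)&(L[:,1]<.02)&(L[:,2]>.03)),('tail',(L[:,1]<-.17)&(L[:,2]>.03))]:
        Q=L[m]; print(nm,len(Q),np.percentile(Q,[3,50,97],axis=0).round(3).tolist())
for n,W,b in [('S',S,(237,262,180,212)),('T',T,(222,246,170,198))]:
    P=W[b[2]:b[3],b[0]:b[1]].reshape(-1,3);P=P[np.isfinite(P[:,0])]
    P=P[(np.hypot(P[:,0]-.487,P[:,1]-.259)<.045)&(P[:,2]>.01)]
    r=least_squares(lambda q:np.minimum(np.abs(box(np.c_[np.hypot(P[:,0]-q[0],P[:,1]-q[1]),0*P[:,0],P[:,2]],[-.027,-1,0],[.027,1,.078])),.01),[.487,.259],loss='soft_l1',f_scale=.003,diff_step=1e-3)
    print('jar',n,len(P),r.x.round(4),r.cost,np.percentile(P[:,2],98))
```

```text
S 2942 [ 0.4938 -0.0908 -0.1278 -0.0672] 0.05812880258731003
jaw 246 [[-0.033, 0.046, 0.028], [-0.008, 0.049, 0.054], [0.026, 0.061, 0.073]]
grip 196 [[-0.013, -0.148, 0.104], [-0.007, -0.145, 0.144], [0.01, -0.135, 0.176]]
lever 157 [[-0.011, -0.106, 0.103], [-0.004, -0.1, 0.142], [0.011, -0.092, 0.174]]
mjaw 245 [[-0.027, -0.07, 0.032], [-0.009, -0.058, 0.056], [0.024, -0.035, 0.068]]
tail 107 [[-0.006, -0.22, 0.039], [-0.001, -0.2, 0.05], [0.008, -0.173, 0.056]]
T 2144 [ 0.492  -0.092  -0.1276 -0.0868] 0.04336781197758623
jaw 147 [[-0.032, 0.046, 0.028], [-0.005, 0.051, 0.064], [0.029, 0.062, 0.077]]
grip 86 [[-0.013, -0.148, 0.107], [-0.006, -0.143, 0.157], [0.013, -0.134, 0.176]]
lever 79 [[-0.01, -0.107, 0.103], [-0.003, -0.099, 0.144], [0.011, -0.09, 0.175]]
mjaw 166 [[-0.026, -0.071, 0.033], [-0.002, -0.055, 0.058], [0.027, -0.034, 0.07]]
tail 68 [[-0.005, -0.219, 0.036], [0.001, -0.197, 0.05], [0.011, -0.171, 0.058]]
B 5086 [ 0.4932 -0.0913 -0.1308 -0.0677] 0.10186885433194597
jaw 393 [[-0.033, 0.046, 0.028], [-0.007, 0.05, 0.058], [0.027, 0.062, 0.075]]
grip 282 [[-0.012, -0.149, 0.105], [-0.006, -0.144, 0.147], [0.012, -0.135, 0.176]]
lever 236 [[-0.01, -0.107, 0.103], [-0.004, -0.1, 0.142], [0.011, -0.091, 0.175]]
mjaw 412 [[-0.027, -0.071, 0.033], [-0.006, -0.057, 0.057], [0.026, -0.035, 0.068]]
tail 175 [[-0.005, -0.22, 0.039], [-0.0, -0.198, 0.05], [0.01, -0.172, 0.058]]
jar S 314 [0.4927 0.2657] 0.0005849886759787737 0.07958348362999329
jar T 276 [0.4916 0.264 ] 0.0008745082353030357 0.08337825451253
```

>>> {"op": "play_rows", "data": {
  "steps": [
    {"claw": 0, "dp": [-0.023, -0.01, 0.006], "angular": [0, 0, 0]},
    {"claw": 0, "dp": [-0.023, -0.01, 0.006], "angular": [0, 0, 0]},
    {"claw": 0, "dp": [-0.023, -0.01, 0.006], "angular": [0, 0, 0]},
    {"claw": 0, "dp": [-0.023, -0.01, 0.006], "angular": [0, 0, 0]},
    {"claw": 0, "dp": [-0.023, -0.01, 0.006], "angular": [0, 0, 0]},
    {"claw": 0, "dp": [-0.023, -0.01, 0.006], "angular": [0, 0, 0]},
    {"claw": 0, "dp": [-0.023, -0.01, 0.006], "angular": [0, 0, 0]},
    {"claw": 0, "dp": [-0.023, -0.01, 0.006], "angular": [0, 0, 0]}
  ],
  "force": 40
}}

```text
clock: 0.77
tcp_pos: [0.3434, 0.4005, 0.2014]
orientation: [-0.0, 0.174, 0.985, -0.0]
wrist_force: [-0.1, -0.3, -0.5]
finger_gap: 0.0851
```

>>> {"op": "play_rows", "data": {
  "steps": [
    {"claw": 0, "dp": [-0.023, -0.01, 0.006], "angular": [0, 0, 0]},
    {"claw": 0, "dp": [-0.023, -0.01, 0.006], "angular": [0, 0, 0]},
    {"claw": 0, "dp": [-0.023, -0.01, 0.006], "angular": [0, 0, 0]},
    {"claw": 0, "dp": [-0.023, -0.01, 0.006], "angular": [0, 0, 0]},
    {"claw": 0, "dp": [-0.023, -0.01, 0.006], "angular": [0, 0, 0]},
    {"claw": 0, "dp": [-0.023, -0.01, 0.006], "angular": [0, 0, 0]},
    {"claw": 0, "dp": [-0.023, -0.01, 0.006], "angular": [0, 0, 0]},
    {"claw": 0, "dp": [0, 0, 0], "angular": [0, 0, 0]}
  ]
}}

```text
clock: 1.43
tcp_pos: [0.4723, 0.2777, 0.1584]
orientation: [-0.0, 0.177, 0.984, -0.001]
wrist_force: [0.7, -0.1, -0.4]
finger_gap: 0.0854
```

>>> {"op": "play_rows", "data": {
  "steps": [
    {"claw": 0, "dp": [-0.0115, -0.0026, 0], "angular": [0, 0, 0]},
    {"claw": 0, "dp": [-0.0115, -0.0026, 0], "angular": [0, 0, 0]},
    {"claw": 0, "dp": [0, 0, 0.02], "angular": [0, 0, 0]},
    {"claw": 0, "dp": [0, 0, 0.02], "angular": [0, 0, 0]},
    {"claw": 0, "dp": [0, 0, 0.02], "angular": [0, 0, 0]},
    {"claw": 0, "dp": [0, 0, 0.02], "angular": [0, 0, 0]},
    {"claw": 0, "dp": [0, 0, 0.02], "angular": [0, 0, 0]},
    {"claw": 0, "dp": [0, 0, 0.01], "angular": [0, 0, 0]}
  ]
}}

```text
clock: 2.1
tcp_pos: [0.4889, 0.2678, 0.048]
orientation: [-0.001, 0.174, 0.985, -0.001]
wrist_force: [-1.0, -0.3, -0.0]
finger_gap: 0.0854
```

>>> {"op": "play_rows", "data": {
  "steps": [
    {"claw": 60, "dp": [0, 0, 0], "angular": [0, 0, 0]},
    {"claw": 80, "dp": [0, 0, 0], "angular": [0, 0, 0]},
    {"claw": 100, "dp": [0, 0, 0], "angular": [0, 0, 0]},
    {"claw": 120, "dp": [0, 0, 0], "angular": [0, 0, 0]},
    {"claw": 140, "dp": [0, 0, 0], "angular": [0, 0, 0]},
    {"claw": 160, "dp": [0, 0, 0], "angular": [0, 0, 0]},
    {"claw": 180, "dp": [0, 0, 0], "angular": [0, 0, 0]},
    {"claw": 200, "dp": [0, 0, 0], "angular": [0, 0, 0]}
  ]
}}

```text
clock: 2.77
tcp_pos: [0.4908, 0.2681, 0.0516]
orientation: [0.001, 0.175, 0.985, 0.001]
wrist_force: [-0.7, -2.1, 6.2]
finger_gap: 0.0511
```

Run:
```python
from h import *
print(env.get_state()['tcp_pos'])
p,W=cloud('top'); q,V=cloud('scene')
c=np.hstack([cv2.resize(a[y:y+75,x:x+100],(400,300),interpolation=cv2.INTER_CUBIC) for a,y,x in((p,145,185),(q,160,195))])
cv2.imwrite('pics/grasp.png',c[:,:,::-1])
```

```text
[0.49084174 0.26809692 0.05163175]
```

View pics/grasp.png

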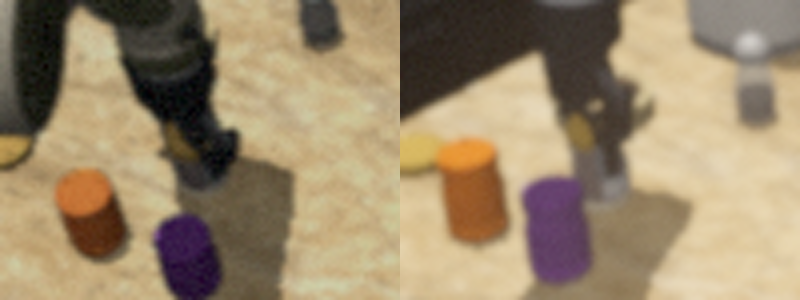

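The jar is gripped (gap 51 mm), with the pads around the body below the lid. I'll lift it and turn.

>>> {"op": "play_rows", "data": {
  "steps": [
    {"claw": 200, "dp": [0, 0, -0.015], "angular": [0, 0, 0]},
    {"claw": 200, "dp": [0, 0, -0.025], "angular": [0, 0, 0]},
    {"claw": 200, "dp": [0, 0, -0.02], "angular": [0, 0, 7]},
    {"claw": 200, "dp": [0, 0, -0.015], "angular": [0, 0, 7]},
    {"claw": 200, "dp": [0, 0, -0.015], "angular": [0, 0, 7]},
    {"claw": 200, "dp": [0, 0, -0.015], "angular": [0, 0, 7]},
    {"claw": 200, "dp": [0, 0, -0.015], "angular": [0, 0, 7]},
    {"claw": 200, "dp": [0, 0, 0], "angular": [0, 0, 7]}
  ]
}}

```text
clock: 3.53
tcp_pos: [0.4914, 0.2685, 0.1733]
orientation: [0.001, 0.518, 0.855, 0.002]
wrist_force: [0.7, 0.4, -3.0]
finger_gap: 0.0509
```

>>> {"op": "play_rows", "data": {
  "steps": [
    {"claw": 200, "dp": [0, 0, 0], "angular": [0, 0, 7]},
    {"claw": 200, "dp": [0, 0, 0], "angular": [0, 0, 7]},
    {"claw": 200, "dp": [0, 0, 0], "angular": [0, 0, 7]},
    {"claw": 200, "dp": [0, 0, 0], "angular": [0, 0, 7]},
    {"claw": 200, "dp": [0, 0, 0], "angular": [0, 0, 7]},
    {"claw": 200, "dp": [0, 0, 0], "angular": [0, 0, 0.5]},
    {"claw": 200, "dp": [0, 0, 0], "angular": [0, 0, 0]},
    {"claw": 200, "dp": [0, 0, 0], "angular": [0, 0, 0]}
  ]
}}

```text
clock: 4.2
tcp_pos: [0.4898, 0.2678, 0.1699]
orientation: [-0.0, 0.751, 0.66, -0.0]
wrist_force: [0.0, 0.6, -3.7]
finger_gap: 0.0512
```

```bash
cat >> h.py <<'E'
from scipy.spatial.transform import Rotation as Ro
def tool():
    s=env.get_state(); w,x,y,z=s['orientation']; R=Ro.from_quat([x,y,z,w]).as_matrix(); return s,R
def goto(t):
    s,R=tool(); print('tcp',s['tcp_pos'].round(4),'q',s['joint_pos'].round(3),'F',s['wrist_force'].round(1),'gap',s['finger_gap'])
    print('tooly deg',np.degrees(np.arctan2(R[1,1],R[0,1])).round(2),'z',R[:,2].round(4),'dp',(R.T@(np.array(t)-s['tcp_pos'])).round(4))
E
python3 -c "
from h import *
goto([.4949,-.0766,.17])"
```

```text
tcp [0.4898 0.2678 0.1699] q [ 0.356  0.317 -0.148  1.106  0.     2.057] F [ 0.   0.6 -3.7] gap 0.05116390466205629
tooly deg -7.43 z [-2.e-04  2.e-04 -1.e+00] dp [-3.409e-01  4.960e-02 -1.000e-04]
```

>>> {"op": "play_rows", "data": {
  "steps": [
    {"claw": 200, "dp": [-0.015, 0.002, 0], "angular": [0, 0, 0]},
    {"claw": 200, "dp": [-0.025, 0.004, 0], "angular": [0, 0, 0]},
    {"claw": 200, "dp": [-0.03, 0.004, 0], "angular": [0, 0, 0]},
    {"claw": 200, "dp": [-0.03, 0.005, 0], "angular": [0, 0, 0]},
    {"claw": 200, "dp": [-0.03, 0.005, 0], "angular": [0, 0, 0]},
    {"claw": 200, "dp": [-0.03, 0.005, 0], "angular": [0, 0, 0]},
    {"claw": 200, "dp": [-0.03, 0.004, 0], "angular": [0, 0, 0]},
    {"claw": 200, "dp": [-0.03, 0.004, 0], "angular": [0, 0, 0]}
  ]
}}

```text
clock: 4.87
tcp_pos: [0.4934, 0.044, 0.1701]
orientation: [0.0, 0.752, 0.66, 0.0]
wrist_force: [0.0, -0.3, -3.7]
finger_gap: 0.0509
```

>>> {"op": "play_rows", "data": {
  "steps": [
    {"claw": 200, "dp": [-0.03, 0.004, 0], "angular": [0, 0, 0]},
    {"claw": 200, "dp": [-0.03, 0.004, 0], "angular": [0, 0, 0]},
    {"claw": 200, "dp": [-0.025, 0.004, 0], "angular": [0, 0, 0]},
    {"claw": 200, "dp": [-0.02, 0.003, 0], "angular": [0, 0, 0]},
    {"claw": 200, "dp": [-0.01, 0.001, 0], "angular": [0, 0, 0]},
    {"claw": 200, "dp": [0, 0, 0], "angular": [0, 0, 0]},
    {"claw": 200, "dp": [0, 0, 0], "angular": [0, 0, 0]},
    {"claw": 200, "dp": [0, 0, 0], "angular": [0, 0, 0]}
  ]
}}

```text
clock: 5.53
tcp_pos: [0.4939, -0.0699, 0.1699]
orientation: [-0.0, 0.752, 0.659, 0.0]
wrist_force: [-0.3, 0.3, -3.6]
finger_gap: 0.0508
```

```bash
cat >> h.py <<'E'
Q=(.493,-.0915,-.129)
def loc(P):
    c,s=np.cos(Q[2]),np.sin(Q[2]); P=np.asarray(P); x=P[...,0]-Q[0];y=P[...,1]-Q[1]
    return np.stack([c*x+s*y,-s*x+c*y,P[...,2]],-1)
E
python3 - <<'E'
from h import *
goto([.4949,-.0766,.066])
p,W=cloud('top'); q,V=cloud('scene')
for n,W in (('t',W),('s',V)):
    L=loc(W.reshape(-1,3)); m=(abs(L[:,0])<.045)&(L[:,1]>-.02)&(L[:,1]<.046)&(L[:,2]>.1)&(L[:,2]<.21)
    print(n,m.sum(),np.percentile(L[m],[2,50,98],axis=0).round(3).tolist())
c=np.hstack([cv2.resize(a[y:y+105,x:x+140],(400,300),interpolation=cv2.INTER_CUBIC) for a,y,x in((p,160,260),(q,170,270))])
cv2.imwrite('pics/over.png',c[:,:,::-1])
E
```

```text
tcp [ 0.4939 -0.0699  0.1699] q [-3.020e-01  2.080e-01 -2.950e-01  1.068e+00  1.000e-03  1.400e+00] F [-0.3  0.3 -3.6] gap 0.05084580234155539
tooly deg -7.52 z [-3.e-04  7.e-04 -1.e+00] dp [-0.0066  0.0019  0.1039]
t 240 [[-0.042, -0.01, 0.123], [-0.018, 0.003, 0.179], [0.026, 0.024, 0.205]]
s 552 [[-0.042, -0.009, 0.124], [-0.018, 0.008, 0.174], [0.031, 0.031, 0.207]]
```

View pics/over.png

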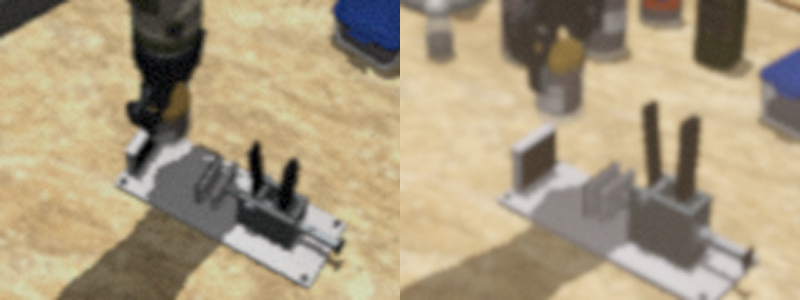

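```bash
cat > fit.py <<'E'
from h import *
from scipy.optimize import least_squares
s,_=tool(); t=loc(s['tcp_pos']); print('tcp local',t.round(4))
b=float(__import__('sys').argv[1])
for n in('top','scene'):
    p,W=cloud(n); L=loc(W.reshape(-1,3)); g=p.reshape(-1,3).astype(int)
    m=(np.hypot(L[:,0]-t[0],L[:,1]-t[1])<.036)&(L[:,2]>b+.008)&(L[:,2]<b+.083)
    gold=(g[:,0]-g[:,2]>40)
    for nm,P in(('all',L[m]),('lid',L[m&gold])):
        f=lambda q:np.hypot(P[:,0]-q[0],P[:,1]-q[1])
        # side cylinder or top disc
        r=least_squares(lambda q:np.minimum(abs(f(q)-.027),np.where(f(q)<.027,abs(P[:,2]-b-.078),9)),t[:2],loss='soft_l1',f_scale=.003,diff_step=1e-2,x_scale=.01)
        print(n,nm,len(P),r.x.round(4),round(r.cost/len(P)*1e6,2),'ymin/max',np.percentile(P[:,1],[2,98]).round(3),'zmax',np.percentile(P[:,2],[2,98]).round(3))
E
python3 fit.py .118
```

```text
tcp local [-0.0018  0.0218  0.1699]
top all 198 [-0.0034  0.0185] 2.42 ymin/max [-0.009  0.023] zmax [0.129 0.2  ]
top lid 79 [-0.0006  0.0183] 2.56 ymin/max [-0.009  0.016] zmax [0.144 0.2  ]
scene all 439 [-0.0027  0.0201] 2.09 ymin/max [-0.008  0.031] zmax [0.127 0.198]
scene lid 167 [-0.0012  0.0201] 0.9 ymin/max [-0.008  0.032] zmax [0.127 0.198]
```

>>> {"op": "play_rows", "data": {
  "steps": [
    {"claw": 200, "dp": [-0.0045, 0.0015, 0.01], "angular": [0, 0, 0]},
    {"claw": 200, "dp": [0, 0, 0.02], "angular": [0, 0, 0]},
    {"claw": 200, "dp": [0, 0, 0.02], "angular": [0, 0, 0]},
    {"claw": 200, "dp": [0, 0, 0.02], "angular": [0, 0, 0]},
    {"claw": 200, "dp": [0, 0, 0.018], "angular": [0, 0, 0]},
    {"claw": 200, "dp": [0, 0, 0.01], "angular": [0, 0, 0]},
    {"claw": 200, "dp": [0, 0, 0.005], "angular": [0, 0, 0]},
    {"claw": 200, "dp": [0, 0, 0.002], "angular": [0, 0, 0]}
  ]
}}

```text
clock: 6.4
tcp_pos: [0.4946, -0.0752, 0.064]
orientation: [-0.001, 0.752, 0.659, -0.0]
wrist_force: [-0.1, -0.1, -3.6]
finger_gap: 0.0507
```

>>> {"op": "play_rows", "data": {
  "steps": [
    {"claw": 200, "dp": [0, 0, 0.001], "angular": [0, 0, 0]},
    {"claw": 200, "dp": [0, 0, 0.001], "angular": [0, 0, 0]},
    {"claw": 200, "dp": [0, 0, 0.001], "angular": [0, 0, 0]},
    {"claw": 200, "dp": [0, 0, 0], "angular": [0, 0, 0]},
    {"claw": 200, "dp": [0, 0, 0], "angular": [0, 0, 0]},
    {"claw": 200, "dp": [0, 0, 0], "angular": [0, 0, 0]},
    {"claw": 200, "dp": [0, 0, 0], "angular": [0, 0, 0]},
    {"claw": 200, "dp": [0, 0, 0], "angular": [0, 0, 0]}
  ]
}}

```text
clock: 7.07
tcp_pos: [0.4951, -0.0754, 0.0622]
orientation: [0.0, 0.752, 0.659, 0.0]
wrist_force: [0.2, -0.0, -3.3]
finger_gap: 0.0512
```

```bash
python3 fit.py .01; python3 -c "
from h import *
goto([.4949,-.0766,.0616])"
```

```text
tcp local [0.     0.0162 0.0622]
top all 170 [-0.0016  0.0136] 2.85 ymin/max [-0.015  0.037] zmax [0.021 0.092]
top lid 58 [-0.0005  0.0164] 2.49 ymin/max [-0.011  0.009] zmax [0.079 0.092]
scene all 386 [-0.0015  0.0152] 2.73 ymin/max [-0.014  0.047] zmax [0.021 0.091]
scene lid 141 [0.0019 0.0146] 1.22 ymin/max [-0.012  0.029] zmax [0.057 0.091]
tcp [ 0.4951 -0.0754  0.062 ] q [-0.312  0.313 -0.449  0.809  0.     1.392] F [ 0.7 -0.3 -2.9] gap 0.05085385388827317
tooly deg -7.6 z [ 1.e-04  0.e+00 -1.e+00] dp [-0.0012 -0.      0.0004]
```

Almost in contact. I'll lower in half-millimetre steps.

>>> {"op": "play_rows", "data": {
  "steps": [
    {"claw": 200, "dp": [0, 0, 0.0005], "angular": [0, 0, 0]},
    {"claw": 200, "dp": [0, 0, 0.0005], "angular": [0, 0, 0]},
    {"claw": 200, "dp": [0, 0, 0.0005], "angular": [0, 0, 0]},
    {"claw": 200, "dp": [0, 0, 0.0005], "angular": [0, 0, 0]},
    {"claw": 200, "dp": [0, 0, 0], "angular": [0, 0, 0]},
    {"claw": 200, "dp": [0, 0, 0], "angular": [0, 0, 0]},
    {"claw": 200, "dp": [0, 0, 0], "angular": [0, 0, 0]},
    {"claw": 200, "dp": [0, 0, 0], "angular": [0, 0, 0]}
  ]
}}

```text
clock: 7.83
tcp_pos: [0.4952, -0.0754, 0.0616]
orientation: [0.0, 0.752, 0.659, 0.0]
wrist_force: [-4.5, 1.6, 12.4]
finger_gap: 0.051
```

>>> {"op": "play_rows", "data": {
  "steps": [
    {"claw": 200, "dp": [0, 0, -0.001], "angular": [0, 0, 0]},
    {"claw": 90, "dp": [0, 0, 0], "angular": [0, 0, 0]},
    {"claw": 70, "dp": [0, 0, 0], "angular": [0, 0, 0]},
    {"claw": 50, "dp": [0, 0, 0], "angular": [0, 0, 0]},
    {"claw": 30, "dp": [0, 0, 0], "angular": [0, 0, 0]},
    {"claw": 0, "dp": [0, 0, 0], "angular": [0, 0, 0]},
    {"claw": 0, "dp": [0, 0, 0], "angular": [0, 0, 0]},
    {"claw": 0, "dp": [0, 0, 0], "angular": [0, 0, 0]}
  ]
}}

```text
clock: 8.5
tcp_pos: [0.495, -0.0754, 0.0609]
orientation: [-0.0, 0.752, 0.659, 0.0]
wrist_force: [-0.4, -0.4, 0.4]
finger_gap: 0.0853
```

>>> {"op": "play_rows", "data": {
  "steps": [
    {"claw": 0, "dp": [0, 0, -0.01], "angular": [0, 0, 0]},
    {"claw": 0, "dp": [0, 0, -0.02], "angular": [0, 0, 0]},
    {"claw": 0, "dp": [0, 0, -0.03], "angular": [0, 0, 0]},
    {"claw": 0, "dp": [0, 0, -0.03], "angular": [0, 0, 0]},
    {"claw": 0, "dp": [0, 0, -0.03], "angular": [0, 0, 0]},
    {"claw": 0, "dp": [0, 0, -0.03], "angular": [0, 0, -7]},
    {"claw": 0, "dp": [0, 0, -0.02], "angular": [0, 0, -7]},
    {"claw": 0, "dp": [0, 0, 0], "angular": [0, 0, -7]}
  ]
}}

```text
clock: 9.17
tcp_pos: [0.4973, -0.0761, 0.2369]
orientation: [0.004, 0.617, 0.787, 0.002]
wrist_force: [0.9, -0.7, 0.0]
finger_gap: 0.0854
```

>>> {"op": "play_rows", "data": {
  "steps": [
    {"claw": 0, "dp": [0, 0, 0], "angular": [0, 0, -7]},
    {"claw": 0, "dp": [0, 0, 0], "angular": [0, 0, -7]},
    {"claw": 0, "dp": [0, 0, 0], "angular": [0, 0, -7]},
    {"claw": 0, "dp": [0, 0, 0], "angular": [0, 0, -7]},
    {"claw": 0, "dp": [0, 0, 0], "angular": [0, 0, -7]},
    {"claw": 0, "dp": [0, 0, 0], "angular": [0, 0, -7]},
    {"claw": 0, "dp": [0, 0, 0], "angular": [0, 0, -7]},
    {"claw": 0, "dp": [0, 0, 0], "angular": [0, 0, -7]}
  ]
}}

```text
clock: 9.83
tcp_pos: [0.4949, -0.0753, 0.2318]
orientation: [0.0, 0.176, 0.984, 0.0]
wrist_force: [-0.7, -0.2, 0.0]
finger_gap: 0.0854
```

Run:
```python
from h import *
c,s=np.cos(Q[2]),np.sin(Q[2]); yl=-.128
goto([Q[0]-s*yl,Q[1]+c*yl,.25])
ims=[]
for n in('top','scene'):
    p,W=cloud(n); L=loc(W); m=(abs(L[...,0])<.035)&(L[...,1]>-.025)&(L[...,1]<.046)&(L[...,2]>.02)&(L[...,2]<.1)
    P=L[m]; print(n,len(P),np.percentile(P,[2,50,98],axis=0).round(3).tolist())
    y,x=(175,280) if n=='top' else (185,290)
    ims.append(cv2.resize(p[y:y+90,x:x+120],(400,300),interpolation=cv2.INTER_CUBIC))
cv2.imwrite('pics/placed.png',np.hstack(ims)[:,:,::-1])
```

```text
tcp [ 0.4949 -0.0753  0.2318] q [-0.312  0.176 -0.179  1.216  0.     0.042] F [-0.7 -0.2  0. ] gap 0.08538173657944893
tooly deg 69.75 z [ 5.e-04 -1.e-04 -1.e+00] dp [-0.0323 -0.1406 -0.0182]
top 291 [[-0.029, -0.014, 0.022], [-0.012, 0.005, 0.081], [0.018, 0.034, 0.092]]
scene 411 [[-0.029, -0.014, 0.021], [-0.016, 0.002, 0.066], [0.017, 0.032, 0.09]]
```

View pics/placed.png

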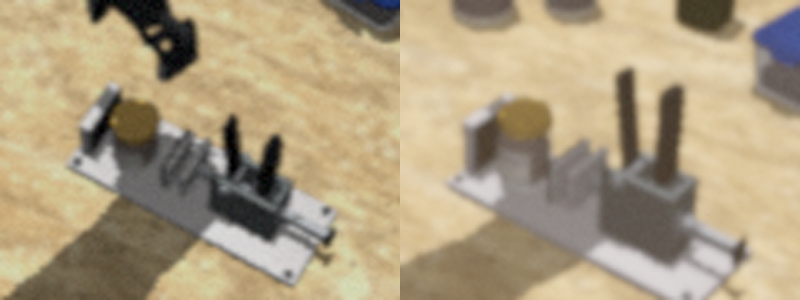

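The jar stands upright by the fixed jaw, lid at about top (320,211) in full-frame pixels, clear of the moving jaw. Next I'll go to the trigger.

>>> {"op": "play_rows", "data": {
  "steps": [
    {"claw": 0, "dp": [0, 0, 0], "angular": [0, 0, -6.45]},
    {"claw": 0, "dp": [0, 0, 0], "angular": [0, 0, -6.45]},
    {"claw": 0, "dp": [0, -0.02, 0], "angular": [0, 0, 0]},
    {"claw": 0, "dp": [0, -0.03, 0], "angular": [0, 0, 0]},
    {"claw": 0, "dp": [0, -0.035, 0], "angular": [0, 0, 0]},
    {"claw": 0, "dp": [0, -0.03, 0], "angular": [0, 0, 0]},
    {"claw": 0, "dp": [0, -0.02, 0], "angular": [0, 0, 0]},
    {"claw": 0, "dp": [0, -0.006, 0], "angular": [0, 0, 0]}
  ]
}}

```text
clock: 10.6
tcp_pos: [0.4758, -0.218, 0.2313]
orientation: [0.0, 0.071, 0.998, -0.001]
wrist_force: [-0.4, -0.1, -0.1]
finger_gap: 0.0854
```

Run:
```python
from h import *
c,s=np.cos(Q[2]),np.sin(Q[2]); yl=-.1255
goto([Q[0]-s*yl,Q[1]+c*yl,.148])
print(loc(env.get_state()['tcp_pos']))
```

```text
tcp [ 0.4758 -0.218   0.2313] q [-5.830e-01  2.190e-01 -1.260e-01  1.225e+00 -1.000e-03 -4.410e-01] F [-0.4 -0.1 -0.1] gap 0.08539808249162278
tooly deg 81.91 z [ 4.e-04 -1.e-03 -1.e+00] dp [-0.0007  0.0023  0.0833]
[-0.00077536 -0.12767696  0.23130564]
```

>>> {"op": "play_rows", "data": {
  "steps": [
    {"claw": 0, "dp": [-0.0007, 0.0025, 0], "angular": [0, 0, -0.6]},
    {"claw": 0, "dp": [0, 0, 0.01], "angular": [0, 0, 0]},
    {"claw": 0, "dp": [0, 0, 0.02], "angular": [0, 0, 0]},
    {"claw": 0, "dp": [0, 0, 0.02], "angular": [0, 0, 0]},
    {"claw": 0, "dp": [0, 0, 0.02], "angular": [0, 0, 0]},
    {"claw": 0, "dp": [0, 0, 0.012], "angular": [0, 0, 0]},
    {"claw": 0, "dp": [0, 0, 0], "angular": [0, 0, 0]},
    {"claw": 0, "dp": [0, 0, 0], "angular": [0, 0, 0]}
  ]
}}

```text
clock: 11.27
tcp_pos: [0.4767, -0.2109, 0.1482]
orientation: [-0.001, 0.061, 0.998, 0.001]
wrist_force: [0.2, -0.6, 0.4]
finger_gap: 0.0855
```

```bash
cat > clamp.py <<'E'
from h import *
goto([0,0,0]); print('tcp local',loc(env.get_state()['tcp_pos']).round(4))
import sys
for n in('top','scene'):
    p,W=cloud(n); L=loc(W).reshape(-1,3)
    pr=lambda nm,m,ax=1,pc=(3,50,97):print(n,nm,m.sum(),np.percentile(L[m],pc,axis=0)[:,ax].round(4))
    z=L[:,2];x=L[:,0];y=L[:,1]
    pr('lid',(abs(x)<.035)&(y>-.03)&(y<.06)&(z>.078)&(z<.1))
    pr('jawtop',(abs(x)<.026)&(y>-.078)&(y<.005)&(z>.057)&(z<.07))
    pr('jawside',(x<-.02)&(x>-.035)&(y>-.078)&(y<.005)&(z>.025)&(z<.06))
    pr('tail',(abs(x)<.02)&(y<-.165)&(y>-.24)&(z>.03)&(z<.062))
    pr('lever',(abs(x)<.016)&(y<-.08)&(y>-.125)&(z>.09)&(z<.122))
    if len(sys.argv)>1:
        a,b=(185,285) if n=='top' else (190,295)
        c=cv2.resize(p[a:a+75,b:b+100],(400,300),interpolation=cv2.INTER_CUBIC); o=c if n=='top' else np.hstack([o,c])
if len(sys.argv)>1: cv2.imwrite(sys.argv[1],o[:,:,::-1])
E
python3 clamp.py
```

```text
tcp [ 0.4767 -0.2109  0.1482] q [-0.571  0.266 -0.275  1.032  0.    -0.448] F [ 0.2 -0.6  0.4] gap 0.08545694474072056
tooly deg 82.98 z [-0.0018  0.0015 -1.    ] dp [0.4986 0.1508 0.1494]
tcp local [-0.0008 -0.1205  0.1482]
top lid 158 [-0.0118  0.0105  0.0324]
top jawtop 92 [-0.0634 -0.0423 -0.0019]
top jawside 48 [-0.0667 -0.0399  0.0029]
top tail 71 [-0.2204 -0.1964 -0.168 ]
top lever 27 [-0.1089 -0.1052 -0.0999]
scene lid 162 [-0.0117  0.0087  0.0318]
scene jawtop 159 [-0.0627 -0.0413  0.0021]
scene jawside 101 [-0.0647 -0.0395  0.0034]
scene tail 118 [-0.2191 -0.1951 -0.1659]
scene lever 64 [-0.1078 -0.1043 -0.0982]
```

>>> {"op": "play_rows", "data": {
  "steps": [
    {"claw": 0, "dp": [0, -0.004, 0], "angular": [0, 0, 0]},
    {"claw": 0, "dp": [0, -0.0035, 0], "angular": [0, 0, 0]},
    {"claw": 20, "dp": [0, 0, 0], "angular": [0, 0, 0]},
    {"claw": 20, "dp": [0, 0, 0], "angular": [0, 0, 0]},
    {"claw": 60, "dp": [0, 0, 0], "angular": [0, 0, 0]},
    {"claw": 80, "dp": [0, 0, 0], "angular": [0, 0, 0]},
    {"claw": 100, "dp": [0, 0, 0], "angular": [0, 0, 0]},
    {"claw": 100, "dp": [0, 0, 0], "angular": [0, 0, 0]}
  ],
  "force": 25
}}

```text
clock: 12.03
tcp_pos: [0.4765, -0.2186, 0.1495]
orientation: [0.001, 0.061, 0.998, 0.002]
wrist_force: [0.6, 6.8, 6.3]
finger_gap: 0.0517
```

>>> {"op": "play_rows", "data": {
  "steps": [
    {"claw": 110, "dp": [0, 0, 0], "angular": [0, 0, 0]},
    {"claw": 120, "dp": [0, 0, 0], "angular": [0, 0, 0]},
    {"claw": 130, "dp": [0, 0, 0], "angular": [0, 0, 0]},
    {"claw": 140, "dp": [0, 0, 0], "angular": [0, 0, 0]},
    {"claw": 145, "dp": [0, 0, 0], "angular": [0, 0, 0]},
    {"claw": 150, "dp": [0, 0, 0], "angular": [0, 0, 0]},
    {"claw": 155, "dp": [0, 0, 0], "angular": [0, 0, 0]},
    {"claw": 155, "dp": [0, 0, 0], "angular": [0, 0, 0]}
  ]
}}

```text
clock: 12.7
tcp_pos: [0.4767, -0.2175, 0.15]
orientation: [0.001, 0.061, 0.998, 0.003]
wrist_force: [0.1, 10.3, 9.7]
finger_gap: 0.0385
```

```bash
python3 clamp.py pics/st1.png
```

```text
tcp [ 0.4767 -0.2175  0.15  ] q [-0.585  0.268 -0.267  1.036  0.006 -0.462] F [ 0.1 10.3  9.7] gap 0.038456679664412095
tooly deg 83.0 z [ 0.0024  0.0055 -1.    ] dp [0.4999 0.157  0.1501]
tcp local [ 1.000e-04 -1.271e-01  1.500e-01]
top lid 156 [-0.0113  0.0098  0.0327]
top jawtop 91 [-0.0495 -0.0282  0.0005]
top jawside 54 [-0.0535 -0.0254  0.0031]
top tail 53 [-0.2063 -0.1894 -0.1663]
top lever 16 [-0.1156 -0.111  -0.1051]
scene lid 163 [-0.0114  0.0086  0.0332]
scene jawtop 145 [-0.0489 -0.0275  0.0011]
scene jawside 101 [-0.0512 -0.0257  0.0044]
scene tail 90 [-0.205 -0.19  -0.166]
scene lever 47 [-0.1148 -0.1115 -0.1054]
```

View pics/st1.png

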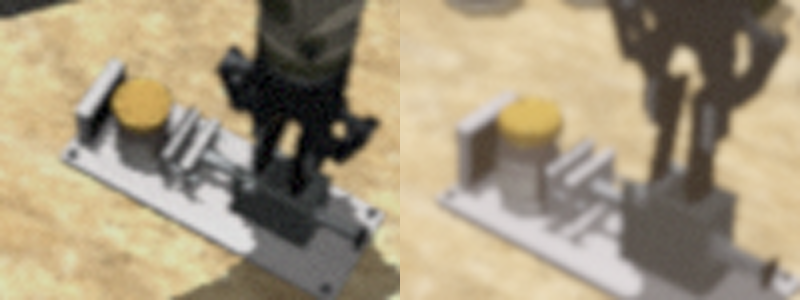

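The picture shows the trigger squeezed, the jaw moved about 14 mm toward the jar, and the jar untouched. Ram is now about 28 mm. Next: release, then stroke 2.

>>> {"op": "play_rows", "data": {
  "steps": [
    {"claw": 120, "dp": [0, 0, 0], "angular": [0, 0, 0]},
    {"claw": 80, "dp": [0, 0, 0], "angular": [0, 0, 0]},
    {"claw": 40, "dp": [0, 0, 0], "angular": [0, 0, 0]},
    {"claw": 0, "dp": [0, 0, 0], "angular": [0, 0, 0]},
    {"claw": 0, "dp": [0, 0, 0], "angular": [0, 0, 0]},
    {"claw": 0, "dp": [0, 0, 0], "angular": [0, 0, 0]},
    {"claw": 0, "dp": [0, 0, 0], "angular": [0, 0, 0]},
    {"claw": 0, "dp": [0, 0, 0], "angular": [0, 0, 0]}
  ]
}}

```text
clock: 13.47
tcp_pos: [0.4761, -0.2202, 0.1488]
orientation: [-0.0, 0.062, 0.998, 0.0]
wrist_force: [0.6, 3.3, -1.7]
finger_gap: 0.0852
```

```bash
python3 clamp.py
```

```text
tcp [ 0.4761 -0.2202  0.1488] q [-0.586  0.27  -0.268  1.033 -0.    -0.462] F [ 0.6  3.3 -1.7] gap 0.08515096979618529
tooly deg 82.89 z [-4.e-04  2.e-04 -1.e+00] dp [0.4996 0.1596 0.1491]
tcp local [-0.0002 -0.1298  0.1488]
top lid 157 [-0.0115  0.0109  0.0317]
top jawtop 90 [-0.05   -0.0287 -0.0017]
top jawside 52 [-0.0532 -0.0259  0.0035]
top tail 54 [-0.2063 -0.1886 -0.1663]
top lever 25 [-0.1091 -0.1057 -0.0974]
scene lid 163 [-0.0114  0.0088  0.0323]
scene jawtop 140 [-0.0486 -0.0263  0.0018]
scene jawside 100 [-0.0514 -0.0263  0.0029]
scene tail 91 [-0.2047 -0.1897 -0.1662]
scene lever 63 [-0.1078 -0.1043 -0.0956]
```

>>> {"op": "play_rows", "data": {
  "steps": [
    {"claw": 0, "dp": [0, 0.003, 0], "angular": [0, 0, 0]},
    {"claw": 0, "dp": [0, 0, 0], "angular": [0, 0, 0]},
    {"claw": 0, "dp": [0, 0, 0], "angular": [0, 0, 0]},
    {"claw": 0, "dp": [0, 0, 0], "angular": [0, 0, 0]},
    {"claw": 0, "dp": [0, 0, 0], "angular": [0, 0, 0]},
    {"claw": 0, "dp": [0, 0, 0], "angular": [0, 0, 0]},
    {"claw": 0, "dp": [0, 0, 0], "angular": [0, 0, 0]},
    {"claw": 0, "dp": [0, 0, 0], "angular": [0, 0, 0]}
  ]
}}

```text
clock: 14.23
tcp_pos: [0.4766, -0.2172, 0.149]
orientation: [0.0, 0.062, 0.998, 0.0]
wrist_force: [-0.2, 0.4, -0.0]
finger_gap: 0.0858
```

>>> {"op": "play_rows", "data": {
  "steps": [
    {"claw": 20, "dp": [0, 0, 0], "angular": [0, 0, 0]},
    {"claw": 40, "dp": [0, 0, 0], "angular": [0, 0, 0]},
    {"claw": 60, "dp": [0, 0, 0], "angular": [0, 0, 0]},
    {"claw": 75, "dp": [0, 0, 0], "angular": [0, 0, 0]},
    {"claw": 90, "dp": [0, 0, 0], "angular": [0, 0, 0]},
    {"claw": 100, "dp": [0, 0, 0], "angular": [0, 0, 0]},
    {"claw": 110, "dp": [0, 0, 0], "angular": [0, 0, 0]},
    {"claw": 120, "dp": [0, 0, 0], "angular": [0, 0, 0]}
  ]
}}

```text
clock: 14.9
tcp_pos: [0.4769, -0.2153, 0.1493]
orientation: [0.001, 0.061, 0.998, 0.002]
wrist_force: [0.5, 8.8, 7.0]
finger_gap: 0.0453
```

>>> {"op": "play_rows", "data": {
  "steps": [
    {"claw": 130, "dp": [0, 0, 0], "angular": [0, 0, 0]},
    {"claw": 140, "dp": [0, 0, 0], "angular": [0, 0, 0]},
    {"claw": 150, "dp": [0, 0, 0], "angular": [0, 0, 0]},
    {"claw": 155, "dp": [0, 0, 0], "angular": [0, 0, 0]},
    {"claw": 155, "dp": [0, 0, 0], "angular": [0, 0, 0]},
    {"claw": 155, "dp": [0, 0, 0], "angular": [0, 0, 0]},
    {"claw": 155, "dp": [0, 0, 0], "angular": [0, 0, 0]},
    {"claw": 155, "dp": [0, 0, 0], "angular": [0, 0, 0]}
  ]
}}

```text
clock: 15.57
tcp_pos: [0.4767, -0.2173, 0.15]
orientation: [0.0, 0.062, 0.998, -0.0]
wrist_force: [-2.6, 0.9, 7.9]
finger_gap: 0.0393
```

```bash
python3 clamp.py
```

```text
tcp [ 0.4767 -0.2173  0.15  ] q [-0.581  0.267 -0.269  1.034  0.    -0.457] F [-2.6  0.9  7.9] gap 0.039256694960183865
tooly deg 82.9 z [ 9.e-04 -2.e-04 -1.e+00] dp [0.5001 0.1568 0.1495]
tcp local [ 0.     -0.1269  0.15  ]
top lid 163 [-0.0065  0.0157  0.0386]
top jawtop 87 [-0.0396 -0.0182  0.001 ]
top jawside 51 [-0.0457 -0.0189  0.0046]
top tail 42 [-0.196  -0.1845 -0.1665]
top lever 13 [-0.1157 -0.1106 -0.1046]
scene lid 159 [-0.0072  0.0143  0.0377]
scene jawtop 133 [-0.0385 -0.0179  0.0026]
scene jawside 80 [-0.0436 -0.0182  0.003 ]
scene tail 68 [-0.1957 -0.1836 -0.1665]
scene lever 49 [-0.1145 -0.1112 -0.1042]
```

Stroke 2 moved the bar 10 mm more, and the jar slid about 5 mm to nearly touch the fixed jaw. The next stroke has to be partial. I'll release and check.

>>> {"op": "play_rows", "data": {
  "steps": [
    {"claw": 120, "dp": [0, 0, 0], "angular": [0, 0, 0]},
    {"claw": 80, "dp": [0, 0, 0], "angular": [0, 0, 0]},
    {"claw": 40, "dp": [0, 0, 0], "angular": [0, 0, 0]},
    {"claw": 0, "dp": [0, 0.001, 0], "angular": [0, 0, 0]},
    {"claw": 0, "dp": [0, 0, 0], "angular": [0, 0, 0]},
    {"claw": 0, "dp": [0, 0, 0], "angular": [0, 0, 0]},
    {"claw": 0, "dp": [0, 0, 0], "angular": [0, 0, 0]},
    {"claw": 0, "dp": [0, 0, 0], "angular": [0, 0, 0]}
  ]
}}

```text
clock: 16.33
tcp_pos: [0.4769, -0.2166, 0.1491]
orientation: [0.0, 0.062, 0.998, -0.0]
wrist_force: [0.2, -0.3, 0.8]
finger_gap: 0.0857
```

```bash
python3 clamp.py
python3 - <<'E'
from h import *
for n in('top','scene'):
    p,W=cloud(n);L=loc(W.reshape(-1,3));m=(abs(L[:,0])<.05)&(L[:,1]>-.06)&(L[:,1]<.07)&(L[:,2]>.07)&(L[:,2]<.1);P=L[m];P=P[P[:,1]<.046] 
    from scipy.optimize import least_squares
    T=P[P[:,2]>.082]; r=least_squares(lambda q:np.minimum(abs(np.hypot(P[:,0]-q[0],P[:,1]-q[1])-.027),np.where(np.hypot(P[:,0]-q[0],P[:,1]-q[1])<.027,abs(P[:,2]-.088),9)),[0,.019],loss='soft_l1',f_scale=.003,diff_step=1e-2,x_scale=.01)
    F=L[(abs(L[:,0])<.03)&(L[:,1]>.04)&(L[:,1]<.075)&(L[:,2]>.06)&(L[:,2]<.078)]
    print(n,r.x,'fixed jaw y',np.percentile(F[:,1],[2,50,98]).round(4))
E
```

```text
tcp [ 0.4769 -0.2166  0.1491] q [-0.58   0.268 -0.27   1.032 -0.    -0.455] F [ 0.2 -0.3  0.8] gap 0.085650271024388
tooly deg 82.88 z [ 4.e-04 -6.e-04 -1.e+00] dp [0.5001 0.1559 0.1488]
tcp local [ 1.000e-04 -1.261e-01  1.491e-01]
top lid 157 [-0.0063  0.0147  0.0374]
top jawtop 89 [-0.0395 -0.0188  0.0002]
top jawside 45 [-0.0464 -0.0183  0.0047]
top tail 41 [-0.196  -0.1837 -0.1667]
top lever 28 [-0.1094 -0.1054 -0.0984]
scene lid 162 [-0.0063  0.0139  0.0382]
scene jawtop 133 [-0.0383 -0.0175  0.0014]
scene jawside 87 [-0.0398 -0.0177  0.0047]
scene tail 68 [-0.1946 -0.1844 -0.1667]
scene lever 63 [-0.1079 -0.1047 -0.0978]
top [0.00112379 0.01531779] fixed jaw y [0.0461 0.0529 0.0634]
scene [0.00099782 0.02026314] fixed jaw y [0.0472 0.0539 0.0645]
```

>>> {"op": "play_rows", "data": {
  "steps": [
    {"claw": 20, "dp": [0, 0, 0], "angular": [0, 0, 0]},
    {"claw": 40, "dp": [0, 0, 0], "angular": [0, 0, 0]},
    {"claw": 60, "dp": [0, 0, 0], "angular": [0, 0, 0]},
    {"claw": 70, "dp": [0, 0, 0], "angular": [0, 0, 0]},
    {"claw": 75, "dp": [0, 0, 0], "angular": [0, 0, 0]},
    {"claw": 75, "dp": [0, 0, 0], "angular": [0, 0, 0]},
    {"claw": 75, "dp": [0, 0, 0], "angular": [0, 0, 0]},
    {"claw": 75, "dp": [0, 0, 0], "angular": [0, 0, 0]}
  ]
}}

```text
clock: 17.2
tcp_pos: [0.477, -0.2147, 0.1493]
orientation: [0.0, 0.061, 0.998, 0.001]
wrist_force: [1.5, 5.6, 3.2]
finger_gap: 0.0604
```

>>> {"op": "play_rows", "data": {
  "steps": [
    {"claw": 80, "dp": [0, 0, 0], "angular": [0, 0, 0]},
    {"claw": 85, "dp": [0, 0, 0], "angular": [0, 0, 0]},
    {"claw": 90, "dp": [0, 0, 0], "angular": [0, 0, 0]},
    {"claw": 95, "dp": [0, 0, 0], "angular": [0, 0, 0]},
    {"claw": 95, "dp": [0, 0, 0], "angular": [0, 0, 0]},
    {"claw": 95, "dp": [0, 0, 0], "angular": [0, 0, 0]},
    {"claw": 95, "dp": [0, 0, 0], "angular": [0, 0, 0]},
    {"claw": 95, "dp": [0, 0, 0], "angular": [0, 0, 0]}
  ]
}}

```text
clock: 17.87
tcp_pos: [0.4771, -0.2144, 0.1494]
orientation: [0.001, 0.061, 0.998, 0.002]
wrist_force: [1.0, 6.2, 4.2]
finger_gap: 0.0535
```

```bash
python3 clamp.py
```

```text
tcp [ 0.4771 -0.2144  0.1494] q [-0.578  0.267 -0.27   1.034  0.003 -0.455] F [1.  6.2 4.2] gap 0.053508435299234346
tooly deg 82.99 z [ 0.0013  0.0033 -1.    ] dp [0.4998 0.154  0.1495]
tcp local [ 0.     -0.1239  0.1494]
top lid 159 [-0.0025  0.0193  0.0413]
top jawtop 86 [-0.0342 -0.0148  0.0002]
top jawside 41 [-0.0405 -0.0155  0.0038]
top tail 34 [-0.1902 -0.1811 -0.166 ]
top lever 23 [-0.1111 -0.1096 -0.104 ]
scene lid 160 [-0.0028  0.0177  0.0422]
scene jawtop 126 [-0.0333 -0.0141  0.0035]
scene jawside 64 [-0.0381 -0.0155  0.0043]
scene tail 54 [-0.1895 -0.1848 -0.1679]
scene lever 57 [-0.1094 -0.1078 -0.1008]
```

>>> {"op": "play_rows", "data": {
  "steps": [
    {"claw": 97, "dp": [0, 0, 0], "angular": [0, 0, 0]},
    {"claw": 99, "dp": [0, 0, 0], "angular": [0, 0, 0]},
    {"claw": 101, "dp": [0, 0, 0], "angular": [0, 0, 0]},
    {"claw": 103, "dp": [0, 0, 0], "angular": [0, 0, 0]},
    {"claw": 103, "dp": [0, 0, 0], "angular": [0, 0, 0]},
    {"claw": 103, "dp": [0, 0, 0], "angular": [0, 0, 0]},
    {"claw": 103, "dp": [0, 0, 0], "angular": [0, 0, 0]},
    {"claw": 103, "dp": [0, 0, 0], "angular": [0, 0, 0]}
  ]
}}

```text
clock: 18.63
tcp_pos: [0.4771, -0.2141, 0.1495]
orientation: [0.001, 0.061, 0.998, 0.002]
wrist_force: [0.5, 7.7, 5.8]
finger_gap: 0.0509
```

```bash
python3 clamp.py
```

```text
tcp [ 0.4771 -0.2141  0.1495] q [-0.578  0.267 -0.271  1.034  0.004 -0.455] F [0.5 7.7 5.8] gap 0.05091061329155036
tooly deg 83.0 z [ 0.0015  0.0038 -1.    ] dp [0.4998 0.1538 0.1496]
tcp local [ 0.     -0.1236  0.1495]
top lid 159 [-0.0029  0.0192  0.0421]
top jawtop 77 [-0.0335 -0.0144  0.0013]
top jawside 41 [-0.0405 -0.0156  0.0042]
top tail 34 [-0.1902 -0.1821 -0.167 ]
top lever 21 [-0.111  -0.1087 -0.1036]
scene lid 159 [-0.0027  0.0176  0.041 ]
scene jawtop 127 [-0.0322 -0.0138  0.0037]
scene jawside 65 [-0.0407 -0.0143  0.0041]
scene tail 57 [-0.1889 -0.1822 -0.1659]
scene lever 58 [-0.1101 -0.1077 -0.1011]
```

Force is rising at the pad-spring rate while the lid stays still, so the jar is against the fixed jaw with the spring pushed in about 1 mm. I need about 3 mm more.

>>> {"op": "play_rows", "data": {
  "steps": [
    {"claw": 105, "dp": [0, 0, 0], "angular": [0, 0, 0]},
    {"claw": 107, "dp": [0, 0, 0], "angular": [0, 0, 0]},
    {"claw": 109, "dp": [0, 0, 0], "angular": [0, 0, 0]},
    {"claw": 111, "dp": [0, 0, 0], "angular": [0, 0, 0]},
    {"claw": 111, "dp": [0, 0, 0], "angular": [0, 0, 0]},
    {"claw": 111, "dp": [0, 0, 0], "angular": [0, 0, 0]},
    {"claw": 111, "dp": [0, 0, 0], "angular": [0, 0, 0]},
    {"claw": 111, "dp": [0, 0, 0], "angular": [0, 0, 0]}
  ]
}}

```text
clock: 19.4
tcp_pos: [0.4772, -0.2139, 0.1496]
orientation: [0.001, 0.061, 0.998, 0.002]
wrist_force: [1.3, 9.3, 5.6]
finger_gap: 0.0485
```

```bash
python3 clamp.py
```

```text
tcp [ 0.4772 -0.2139  0.1496] q [-0.577  0.267 -0.271  1.034  0.005 -0.455] F [1.3 9.3 5.6] gap 0.048486314994260774
tooly deg 83.01 z [ 0.0017  0.0043 -1.    ] dp [0.4998 0.1535 0.1496]
tcp local [ 1.000e-04 -1.234e-01  1.496e-01]
top lid 158 [-0.0025  0.0192  0.0447]
top jawtop 86 [-0.0328 -0.014   0.0027]
top jawside 39 [-0.0409 -0.0247  0.0035]
top tail 32 [-0.1887 -0.1813 -0.1676]
top lever 20 [-0.1113 -0.1103 -0.1033]
scene lid 163 [-0.0028  0.018   0.0409]
scene jawtop 121 [-0.0315 -0.0132  0.002 ]
scene jawside 70 [-0.0391 -0.0167  0.0033]
scene tail 55 [-0.1877 -0.183  -0.166 ]
scene lever 55 [-0.1106 -0.1085 -0.1035]
```

>>> {"op": "play_rows", "data": {
  "steps": [
    {"claw": 113, "dp": [0, 0, 0], "angular": [0, 0, 0]},
    {"claw": 115, "dp": [0, 0, 0], "angular": [0, 0, 0]},
    {"claw": 117, "dp": [0, 0, 0], "angular": [0, 0, 0]},
    {"claw": 119, "dp": [0, 0, 0], "angular": [0, 0, 0]},
    {"claw": 119, "dp": [0, 0, 0], "angular": [0, 0, 0]},
    {"claw": 119, "dp": [0, 0, 0], "angular": [0, 0, 0]},
    {"claw": 119, "dp": [0, 0, 0], "angular": [0, 0, 0]},
    {"claw": 119, "dp": [0, 0, 0], "angular": [0, 0, 0]}
  ]
}}

```text
clock: 20.17
tcp_pos: [0.4772, -0.214, 0.1498]
orientation: [0.001, 0.061, 0.998, 0.002]
wrist_force: [0.1, 8.4, 7.9]
finger_gap: 0.0459
```

```bash
python3 clamp.py
```

```text
tcp [ 0.4772 -0.214   0.1498] q [-0.578  0.267 -0.27   1.035  0.005 -0.456] F [0.1 8.4 7.9] gap 0.0459440041874955
tooly deg 83.0 z [ 0.0019  0.0042 -1.    ] dp [0.4999 0.1536 0.1498]
tcp local [ 1.000e-04 -1.235e-01  1.498e-01]
top lid 162 [-0.0026  0.019   0.0416]
top jawtop 84 [-0.0328 -0.0149  0.0028]
top jawside 39 [-0.0405 -0.0159  0.0044]
top tail 32 [-0.1883 -0.1804 -0.1662]
top lever 22 [-0.1114 -0.1095 -0.1026]
scene lid 162 [-0.0032  0.0183  0.0404]
scene jawtop 128 [-0.0313 -0.0138  0.0035]
scene jawside 80 [-0.0406 -0.015   0.0045]
scene tail 55 [-0.1876 -0.1824 -0.167 ]
scene lever 53 [-0.1108 -0.1086 -0.1021]
```

>>> {"op": "play_rows", "data": {
  "steps": [
    {"claw": 120, "dp": [0, 0, 0], "angular": [0, 0, 0]},
    {"claw": 121, "dp": [0, 0, 0], "angular": [0, 0, 0]},
    {"claw": 122, "dp": [0, 0, 0], "angular": [0, 0, 0]},
    {"claw": 123, "dp": [0, 0, 0], "angular": [0, 0, 0]},
    {"claw": 123, "dp": [0, 0, 0], "angular": [0, 0, 0]},
    {"claw": 123, "dp": [0, 0, 0], "angular": [0, 0, 0]},
    {"claw": 123, "dp": [0, 0, 0], "angular": [0, 0, 0]},
    {"claw": 123, "dp": [0, 0, 0], "angular": [0, 0, 0]}
  ]
}}

```text
clock: 20.93
tcp_pos: [0.4771, -0.2145, 0.1499]
orientation: [0.001, 0.061, 0.998, 0.002]
wrist_force: [0.4, 5.6, 9.3]
finger_gap: 0.0449
```

```bash
python3 clamp.py pics/st3.png; python3 clamp.py | grep tail
```

```text
tcp [ 0.4771 -0.2145  0.1499] q [-0.578  0.266 -0.27   1.035  0.004 -0.456] F [0.4 5.6 9.3] gap 0.044905620345042405
tooly deg 82.98 z [ 0.0018  0.0032 -1.    ] dp [0.5    0.1541 0.1497]
tcp local [ 1.000e-04 -1.241e-01  1.499e-01]
top lid 160 [-0.0039  0.0193  0.0431]
top jawtop 81 [-0.0312 -0.0147  0.003 ]
top jawside 36 [-0.0413 -0.0157  0.0038]
top tail 30 [-0.1877 -0.1792 -0.1671]
top lever 19 [-0.1122 -0.1114 -0.1024]
scene lid 159 [-0.0028  0.0174  0.0411]
scene jawtop 123 [-0.0298 -0.0139  0.0034]
scene jawside 69 [-0.0389 -0.0149  0.0046]
scene tail 53 [-0.1869 -0.1813 -0.1663]
scene lever 53 [-0.1112 -0.109  -0.1031]
top tail 30 [-0.1873 -0.1787 -0.1666]
scene tail 53 [-0.1867 -0.1812 -0.1659]
```

View pics/st3.png

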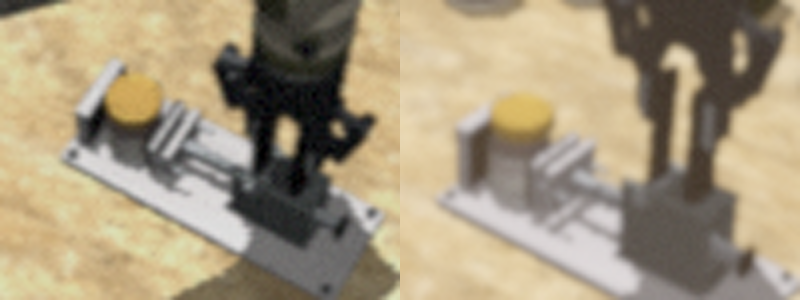

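The jar is upright between both jaws, and the jaw's rubber touches it at about top (325,217). By lever travel the spring is in about 3.6 mm, and by the tail and head plate 3.0 to 3.4 mm. I'll close a hair more and hold.

>>> {"op": "play_rows", "data": {
  "steps": [
    {"claw": 124, "dp": [0, 0, 0], "angular": [0, 0, 0]},
    {"claw": 125, "dp": [0, 0, 0], "angular": [0, 0, 0]},
    {"claw": 125, "dp": [0, 0, 0], "angular": [0, 0, 0]},
    {"claw": 125, "dp": [0, 0, 0], "angular": [0, 0, 0]},
    {"claw": 125, "dp": [0, 0, 0], "angular": [0, 0, 0]},
    {"claw": 125, "dp": [0, 0, 0], "angular": [0, 0, 0]},
    {"claw": 125, "dp": [0, 0, 0], "angular": [0, 0, 0]},
    {"claw": 125, "dp": [0, 0, 0], "angular": [0, 0, 0]}
  ]
}}

```text
clock: 21.8
tcp_pos: [0.4771, -0.2149, 0.15]
orientation: [0.001, 0.061, 0.998, 0.001]
wrist_force: [-1.4, 4.3, 9.1]
finger_gap: 0.0438
```

```bash
for i in 1 2 3; do python3 clamp.py | egrep 'tcp|tail|jawtop|lid'; done
```

```text
tcp [ 0.4771 -0.2149  0.15  ] q [-0.578  0.266 -0.27   1.035  0.003 -0.456] F [-1.4  4.3  9.1] gap 0.0438386181780396
tcp local [ 1.000e-04 -1.244e-01  1.500e-01]
top lid 160 [-0.003   0.0189  0.0415]
top jawtop 89 [-0.0301 -0.014   0.002 ]
top tail 29 [-0.1869 -0.1785 -0.1658]
scene lid 162 [-0.0028  0.017   0.0411]
scene jawtop 123 [-0.0294 -0.0134  0.0042]
scene tail 53 [-0.1863 -0.1815 -0.1659]
tcp [ 0.4771 -0.2149  0.15  ] q [-0.578  0.266 -0.27   1.035  0.003 -0.456] F [-1.   5.3  7.6] gap 0.04361333668951498
tcp local [ 1.000e-04 -1.244e-01  1.500e-01]
top lid 162 [-0.0035  0.019   0.0438]
top jawtop 86 [-0.0306 -0.0151  0.0013]
top tail 29 [-0.1869 -0.1792 -0.1662]
scene lid 160 [-0.002   0.0171  0.0408]
scene jawtop 123 [-0.0293 -0.0136  0.0037]
scene tail 54 [-0.1866 -0.1813 -0.166 ]
tcp [ 0.4771 -0.2149  0.15  ] q [-0.578  0.266 -0.27   1.035  0.003 -0.456] F [-1.1  4.6  8.1] gap 0.04436960307973095
tcp local [ 1.000e-04 -1.244e-01  1.500e-01]
top lid 167 [-0.004   0.0183  0.042 ]
top jawtop 86 [-0.031  -0.0148  0.    ]
top tail 29 [-0.187  -0.1786 -0.1666]
scene lid 162 [-0.003   0.0176  0.0407]
scene jawtop 123 [-0.0302 -0.0135  0.0026]
scene tail 56 [-0.1864 -0.181  -0.1659]
```

```bash
python3 -c "
from h import *
print(env.hand_in()); print(env.get_state()['clock'])"
```

```text
the job is handed in; nothing more can be done
None
the job is handed in; nothing more can be done
```

I stood the gold-lidded glass jar upright on the clamp base and let go of it. I then drove the jaw with the trigger alone: two full strokes, each fully released, and a third partial stroke. The job was handed in at about 22 s, with the trigger still held squeezed.

**Last checks:**
- **Jar:** it is upright and stopped moving once pressed against the fixed jaw. The finger gap held at about 44 mm, and the tool position, bar and lid readings did not change.
- **Spring:** it is pushed in about 3.2 to 4.3 mm of its 8 mm. The two estimates disagreed by about 1 mm: lever travel gave about 4.2 mm, and the bar's tail and head plate in the cameras gave about 3.3 mm. The force rise before the finger touched the fixed grip matched the 2 N/mm spring. Nothing suggested the stop was reached.
- **Clamp position:** the camera-fitted pose seems to be 1 to 2 mm off, so I used force and relative movement for the last part of the squeeze.
- **Other things:** I did not reach for or intentionally touch the other objects, including the orange and purple look-alikes. I did not check their positions again at the end.

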